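Take a column carrier off its barbed storage hook and set it in the bench dock

ROBOT

A 6-joint arm with a two-finger parallel gripper is mounted at the origin on a cart in front of the work surface, level with it; the furniture and walls round the work are solid. World frame = base frame: x ahead of the robot, y to its left, z up, the work surface at z = 0. Lengths are in m, angles in rad, forces in N, time in s.
With the tool pointing down it reaches from about 0.35 to 0.775 m from the base axis. Payload 5.5 kg.
Tool frame: the origin (TCP) lies between the finger pads; the fingertips stand 17 mm ahead of it and the grasp point (between the pads) lies 2 mm behind it; z points along the fingers, y is the line along which they close (so a half turn about z gives the same grasp; the last joint's range is limited). The gripper opens to 85 mm and grips with 20 to 120 N. Pads are 22 mm wide; open, the fingers measure 114 mm over their backs; the gripper's body (76 mm by 85 mm) begins 54 mm behind the grasp point. The pads swing forward as they close: fully open they stand 13 mm farther back than shut.
Start: joints at [-1.362, 0.313, 0.046, 1.304, 0, 1.431], TCP at [0.197, -0.54, 0.248] pointing down, gripper open.
Joint ranges: [-2.76, 2.76], [-0.86, 1.69], [-1.03, 1.26], [-2.2, 2.34], [-1.47, 1.5], [-3.14, 3.14]. Speed limits (rad/s): [2.57, 2.57, 3.14, 3.14, 3.14, 3.14].

INTERFACE

Orientations are given as a unit quaternion [x, y, z, w].
In Python, from workcell import * gives the robot as it stands.
- The arm moves only by the shell command python3 -m handwheel 'ROWS' [OPENING] [FORCE]. ROWS is a JSON object whose one key "steps" holds a list of rows, each a list of 6 numbers: the shift along the tool's x, y, z in units of 30 mm (1.0 is 30 mm), then the turn, a rotation vector about the tool's x, y, z in units of 6 degrees (1.0 is 6 degrees). In form: {"steps": [[dx, dy, dz, wx, wy, wz], ...]}. A call has exactly 8 rows; each row is the pose to reach, as a shift and turn from the pose commanded when the call began, along the tool's axes at that moment; what a row does not reach only later rows make up. A row lasts 1/10 s, in which the tool goes at most 50 mm and 8.59 degrees, less where a joint would pass 70% of its speed; a pose out of reach is approached as far as the arm can. A call with a gripper value outside its range is refused whole. OPENING is the opening, from 0 (shut) to 1 (fully open), set as the call begins (- or left out, the last holds). The fingers move at their own pace and stop on an object; FORCE is the grip in N (left out, the last holds). Time passes only in rows, so rows that repeat a pose let the fingers close, or fill a call up. It gives the time, the measured TCP pose, the force, the opening and the grip force at its end, in the units of the state.
- observe(): the state, without advancing time (a new reading comes with each control period).
- grab_frame(name): name is "scene" or "top" or "wrist"; returns (picture, depth): 400x640x3 uint8, blue, green, red; 400x640 float32, m along the optical axis (not along the pixel's ray), 0 where there is no reading.
- calibration(name): a dict with "camera_matrix" (3x3 intrinsics, pixels), "R" (3x3) and "t" (3): a world point X has camera coordinates R X + t; the wrist camera has in their place "T_tool_cam" (4x4, takes a point from camera to tool coordinates, whose origin is the TCP and whose axes are the flange's). Camera axes: x right, y down, z forward; pixel columns grow to the right and rows downward; lengths in m; the calibration is good to about 2 mm. A picture is of the moment at which its call begins: read the wrist's pose just before it. calibration takes no time and is no camera call.
- close_job(): hands the job in; it is judged then, once.
The state is a dict: "t": time; "joints": joint angles; "joint_velocities": joint speeds; "effort": joint torques, N m; "ee_pos": TCP position; "eef_rot": TCP orientation; "force": force on the tool from outside, world axes, zero at the start; "ft_torque": the same for the moment, N m; "opening": finger opening in m; "gripper_force": force on a finger pad.
Only numpy, scipy, OpenCV 4.12 (cv2) and the standard library are available. Lean on these libraries where they do the work, as an engineer would, in place of code of your own. Each camera call takes 0.05 s, during which the arm holds its last target. There are 200 camera calls.

TASK

The carrier with the short separation column hangs by its pin on the barbed hook of the storage stand. Raise it, tilt its lower end outward and back it off over the barb, feeling your way, because the hook is clamped at no fixed reach and a packed column must not be forced or knocked: no push against the hook harder than a light finger pressure (15 N). Then set it down softly in the free slot of the white dock, upright and fully down, let go, and leave the other carrier, the beaker, the spanner and the timer where they are.

Things in the scene. Friction and masses are not known exactly. Their poses are not given: they have to be found in the camera images.
- carrier: Carrier to move: aluminium plate 64 mm wide (own y), 5 mm thick (own x), a 120 mm steel column (nuts 16 mm across, along own y) clipped across it at z = -50 mm; front and back alike; 0.14 to 0.25 kg. ORIGIN: centre of its 4 mm round hanging pin (along own y), which rests on the hook; z up. Two 5 mm side bars at y = +-12.5 mm leave 20 mm for the hook.
- carrier_grip (a point): Centre of the carrier's grey grip block, 38 mm above the pin; block 14 (x) x 30 (y) x 24 mm (z). Below it an open window reaches down to the pin. Grip it from above across its 30 mm width (own y); the fingers then straddle the hook.
- carrier_bar (a point): Centre of the plate's rounded top edge, a 5 mm round bar along own y, 19 mm below the pin. Pin and bar bound the opening that the hook passes through: 14.5 mm clear.
- carrier_foot (a point): Middle of the carrier plate's flat lower edge, 84 mm below the pin.
- stand: Storage stand, fixed to the bench: dark steel base 140 x 90 x 12 mm, 14 mm round post 150 mm high, aluminium clamp block 26 mm wide. ORIGIN: foot of the post's axis, on the bench; z up; the hook points along own -x. The carrier hangs 32 to 44 mm out from the post's axis, its pin 4.5 mm above the shank's centre line.
- shank (a point): Point on the centre line of the hook's level shank, 20 mm out from the post's axis, 125 mm above the bench (same axes as the stand). The hook is a steel flat bar 8 mm wide (own y), 5 mm thick, held firmly by the clamp. It slides in the clamp and is left at no fixed reach: its bend lies anywhere from 58 to 94 mm out from the post's axis, which must be felt or seen.
- mean_bend (a point): A point fixed to the stand, 76 mm out on the shank's line: the middle of the range of the bend. From the bend a 5 mm thick arm rises outward at 65 degrees for 18 mm (its tip 7.6 mm further out, 16.3 mm higher, centre lines); from the tip a 4 mm thick spur, the barb, runs back level toward the post; its rounded nose ends 2.4 mm on the post's side of the bend.
- post_top (a point): Top of the post, 150 mm above the bench. Way off the hook: raise the pin 3 to 4 mm off the shank, tilt about 45 degrees (lower end outward, top to the post), go out till the pin is 1 to 1.5 mm off the barb's nose, raise it past the nose to 21 mm above the shank's centre line, go out over the barb still tilted, turn upright when past the hook. Under 1 mm to spare: give way to forces.
- dock: White plastic dock, fixed to the bench: base 116 mm (own x) x 84 mm (own y) x 10 mm, ORIGIN at the centre of its underside, carrying two slots along own y, at x = -30 mm (free) and x = +30 mm (taken). Each slot is 8 mm wide between two round-topped rails 10 mm thick; rail tops 30 mm, slot floor 10 mm above the bench, ends open.
- free_slot (a point): Centre of the floor of the free slot, 10 mm above the bench; own y along the slot, z up. The carrier belongs here with its foot on the floor, plate along the slot (either way round), pin then 94 mm above the bench.
- docked_carrier: A like carrier with a longer column (150 mm) standing in the dock's other slot; origin on its pin. Leave it alone.
- spanner: Small steel open-ended spanner, 117 x 23 x 5 mm, lying near the bench's front edge. Leave it alone.
- beaker: Glass beaker, 56 mm across, 70 mm high, standing behind the work. Leave it alone.
- timer: White bench timer, 68 x 48 x 16 mm, lying in front of the monitor. Leave it alone.

How it is judged:
On the way:
1. the carrier is off the hook and held in the gripper, its pin more than 125 mm (seen from above) from the stand's post (horizontal distance between carrier and stand above 0.125 m and contact force between the fingers and carrier above 0.5 N), for 0.2 s.
At the end, for the whole second after the job is handed in: The carrier stands at rest and released in the free slot: its foot within 4 mm of the slot floor and of the slot's middle across, within 14 mm of its middle along, upright within 0.2 rad, along the slot within 0.12 rad; the docked carrier has not moved 12 mm, nor the spanner, beaker or timer 15 mm (x of carrier_foot in the frame of free_slot between -0.004 and 0.004 m and y of carrier_foot in the frame of free_slot between -0.014 and 0.014 m and z of carrier_foot in the frame of free_slot between -0.004 and 0.004 m and angle between carrier's own z axis and vertical below 0.2 rad and angle between the y axis of carrier and the y axis of dock, either way round below 0.12 rad and linear speed of carrier below 0.02 m/s and distance of docked_carrier from where it was at the start of the episode below 0.012 m and distance of each of spanner, beaker, timer from where it was at the start of the episode below 0.015 m); the robot touches nothing.
It fails at once if the carrier is forced against the hook or stand (more than 15 N) (contact force between carrier and stand above 15 N).
It fails at once if the carrier is knocked or forced into the dock (more than 25 N) (contact force between carrier and dock above 25 N).
It fails at once if the carrier is dropped onto the bench (height (world z) of carrier_foot below 0.005 m).
It fails at once if the docked carrier is disturbed (moved 12 mm) (distance of docked_carrier from where it was at the start of the episode above 0.012 m).
It fails at once if the spanner, beaker or timer is disturbed (moved 15 mm) (distance of any of spanner, beaker, timer from where it was at the start of the episode above 0.015 m).
It also fails if it takes over 72 s, if anything falls off the work surface, if the arm or the gripper's body presses on something with over 40 N, if the wrist force passes 120 N, or if a joint passes its speed limit or range.

## Working session

There is one attempt and no reset: what is moved stays moved. The work goes in short steps, Python scripts to look and compute and a shell command to move; the robot and the scene stay as the last step left them, time stands still between calls to the robot, and variables do not carry over. Pictures are saved under pics/ and viewed, at most 10 in all, crops included, and the job is handed in when it is done.

```bash
mkdir -p pics; ls
python3 - <<'E'
from workcell import *
import cv2,numpy as np
s=observe();print({k:np.round(v,4).tolist() for k,v in s.items()})
for n in("scene","top"):
    i,d=grab_frame(n);cv2.imwrite(f"pics/{n}0.png",i);np.savez(f"{n}0.npz",i=i,d=d)
    c=calibration(n);print(n,np.round(c["camera_matrix"],1).tolist(),np.round(c["R"],3).tolist(),np.round(c["t"],3).tolist())
print(np.round(calibration("wrist")["T_tool_cam"],3).tolist())
E
```

```text
pics
{'t': 0.0, 'joints': [-1.3616, 0.314, 0.0449, 1.3036, -0.0, 1.4312], 'joint_velocities': [-0.0016, 0.0001, 0.0011, -0.0004, 0.0015, -0.0002], 'effort': [0.0002, -48.0625, 29.8534, 0.0194, -0.0001, 0.0], 'ee_pos': [0.1964, -0.5399, 0.2474], 'eef_rot': [0.9848, 0.1735, -0.0, -0.0009], 'force': [-0.0054, 0.1087, -0.3155], 'ft_torque': [0.0233, -0.0151, -0.0038], 'gripper_force': 0.0, 'opening': 0.0855}
scene [[396.9, 0.0, 316.2], [0.0, 396.9, 192.1], [0.0, 0.0, 1.0]] [[-0.847, -0.532, 0.005], [-0.326, 0.51, -0.796], [0.421, -0.676, -0.605]] [0.402, 0.295, 0.789]
top [[375.2, 0.0, 318.1], [0.0, 375.2, 198.6], [0.0, 0.0, 1.0]] [[0.021, -1.0, 0.019], [-0.996, -0.022, -0.082], [0.082, -0.017, -0.996]] [-0.071, 0.528, 1.154]
[[-0.0, -0.948, -0.318, 0.082], [1.0, -0.0, 0.0, 0.001], [-0.0, -0.318, 0.948, -0.126], [0.0, 0.0, 0.0, 1.0]]
```

View pics/scene0.png

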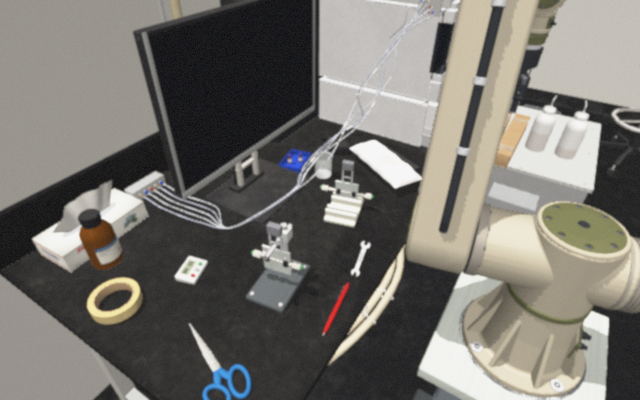

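View pics/top0.png

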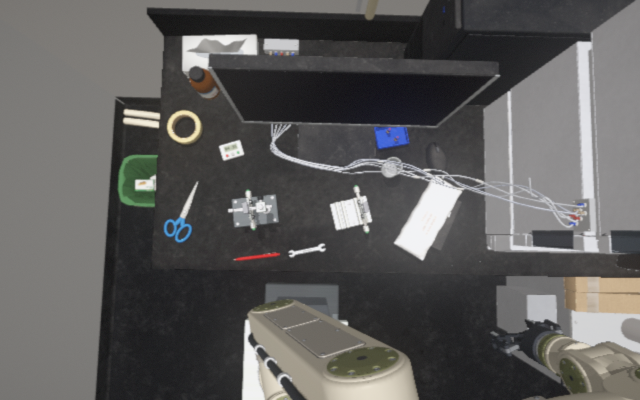

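Scene view: stand with carrier at about (278,262), dock at (342,205). Top view: stand at (255,210), dock at (350,212), spanner (307,250), timer (231,149), beaker (391,168). Now enlarge and cast to world points.

```bash
cat > h.py <<'E'
from workcell import *
import cv2,numpy as np
def world(n,d):
    c=calibration(n);K=np.array(c["camera_matrix"]);R=np.array(c["R"]);t=np.array(c["t"])
    v,u=np.mgrid[:400,:640];P=np.stack([(u-K[0,2])/K[0,0]*d,(v-K[1,2])/K[1,1]*d,d],-1)
    return (P-t)@R
def onplane(n,u,v,z):
    c=calibration(n);K=np.array(c["camera_matrix"]);R=np.array(c["R"]);t=np.array(c["t"])
    r=R.T@np.linalg.solve(K,[u,v,1]);o=-R.T@t;return o+r*(z-o[2])/r[2]
E
python3 - <<'E'
from h import *
a=np.load("top0.npz");b=np.load("scene0.npz")
W=world("top",a["d"]);H=W[...,2]
x0,y0,x1,y1=210,170,400,250
A=cv2.resize(a["i"][170:250,215:385],(800,376),interpolation=cv2.INTER_CUBIC)
cv2.imwrite("pics/a.png",A)
B=cv2.resize(b["i"][150:315,235:385],(545,600),interpolation=cv2.INTER_CUBIC);cv2.imwrite("pics/b.png",B)
reg=np.zeros(H.shape,bool);reg[170:250,215:385]=1
print("bench z",np.median(H[232:245,290:320]))
for nm,sl,lo,hi in(("base",(slice(180,240),slice(220,290)),.006,.018),("rails",(slice(185,240),slice(322,380)),.022,.036),("dockbase",(slice(185,240),slice(322,380)),.005,.036)):
    m=np.zeros(H.shape,bool);m[sl]=(H[sl]>lo)&(H[sl]<hi)
    p=W[m];print(nm,m.sum(),p.mean(0).round(4)); r=cv2.minAreaRect(p[:,:2].astype(np.float32)*1000);print(r)
Wb=world("scene",b["d"])
for nm,sl in(("stand",(slice(215,310),slice(240,315))),):
  for lo in(.06,.08,.1,.12,.14,.16):
    m=(Wb[sl][...,2]>lo)&(Wb[sl][...,2]<lo+.02);p=Wb[sl][m];print(lo,m.sum(),p.mean(0).round(3),p.min(0).round(3),p.max(0).round(3))
    q=W[170:250,215:300];m=(q[...,2]>lo)&(q[...,2]<lo+.02);p=q[m]
    if len(p):print(' top',m.sum(),p.mean(0).round(3),p.min(0).round(3),p.max(0).round(3))
E
```

```text
bench z 0.0009417051390480035
base 891 [0.4861 0.1346 0.0124]
((494.93572998046875, 140.38229370117188), (164.37376403808594, 216.74789428710938), 2.6584503650665283)
rails 289 [ 0.4862 -0.1574  0.029 ]
((489.2356262207031, -164.99169921875), (83.67106628417969, 88.29460144042969), 14.551812171936035)
dockbase 879 [ 0.4863 -0.1571  0.0166]
((488.20269775390625, -162.94476318359375), (168.45477294921875, 177.05758666992188), 0.3943856656551361)
0.06 183 [0.482 0.142 0.071] [0.427 0.101 0.06 ] [0.539 0.157 0.08 ]
 top 12 [0.496 0.138 0.074] [0.431 0.126 0.061] [0.537 0.156 0.08 ]
0.08 302 [0.479 0.138 0.087] [0.428 0.099 0.08 ] [0.545 0.157 0.1  ]
 top 114 [0.486 0.138 0.087] [0.43  0.122 0.08 ] [0.545 0.156 0.1  ]
0.1 170 [0.483 0.136 0.109] [0.455 0.093 0.1  ] [0.517 0.15  0.12 ]
 top 39 [0.489 0.136 0.111] [0.459 0.091 0.1  ] [0.519 0.147 0.118]
0.12 262 [0.483 0.133 0.13 ] [0.47  0.074 0.12 ] [0.5   0.192 0.14 ]
 top 137 [0.496 0.119 0.131] [0.475 0.073 0.121] [0.525 0.183 0.14 ]
0.14 105 [0.484 0.138 0.147] [0.471 0.093 0.14 ] [0.5   0.194 0.16 ]
 top 75 [0.491 0.116 0.145] [0.474 0.09  0.14 ] [0.507 0.19  0.159]
0.16 174 [0.483 0.144 0.172] [0.47  0.133 0.16 ] [0.501 0.152 0.18 ]
 top 42 [0.488 0.138 0.175] [0.474 0.131 0.161] [0.503 0.148 0.18 ]
```

View pics/a.png

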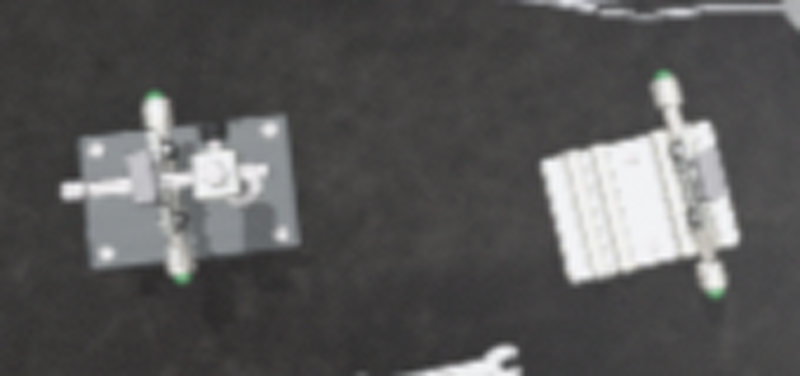

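View pics/b.png

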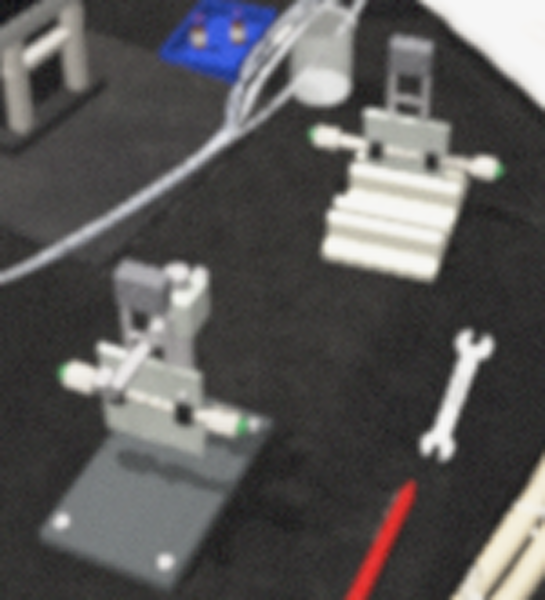

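Crops: hook points toward world +y (image left), clamp/post at crop (215,172), column ends at (155,97)/(180,278); the free slot is the dock's left (+y) one, docked carrier on the right. I move above the dock first to look with the wrist camera, then the stand.

```bash
cat >> h.py <<'E'
from scipy.spatial.transform import Rotation as Rot
def orient(yaw,tilt=0):
    # tool y at world yaw (deg); z down, tilt: fingers swing toward +tool-x (outward)
    R0=Rot.from_matrix(np.array([[0,1,0],[1,0,0],[0,0,-1.]]))
    return Rot.from_euler('z',yaw,degrees=True)*R0*Rot.from_euler('y',tilt,degrees=True)
def row(pos,R):
    s=observe();R1=Rot.from_quat(s["eef_rot"]);p=R1.inv().apply(np.array(pos)-s["ee_pos"])/.03
    w=(R1.inv()*R).as_rotvec(degrees=True)/6;print("row",np.round(p,3).tolist(),np.round(w,3).tolist(),"t",s["t"])
def wrist(name):
    s=observe();i,d=grab_frame("wrist");cv2.imwrite(f"pics/{name}.png",i)
    T=np.array(calibration("wrist")["T_tool_cam"]);R1=Rot.from_quat(s["eef_rot"]).as_matrix()
    np.savez(name+".npz",i=i,d=d,R=R1@T[:3,:3],t=R1@T[:3,3]+s["ee_pos"]);return i,d
def wcloud(name):
    a=np.load(name+".npz");d=a["d"];K=np.array(calibration("wrist")["camera_matrix"]);v,u=np.mgrid[:400,:640]
    P=np.stack([(u-K[0,2])/K[0,0]*d,(v-K[1,2])/K[1,1]*d,d],-1);return P@a["R"].T+a["t"],a
def wplane(name,u,v,z):
    a=np.load(name+".npz");K=np.array(calibration("wrist")["camera_matrix"]);r=a["R"]@np.linalg.solve(K,[u,v,1]);return a["t"]+r*(z-a["t"][2])/r[2]
E
python3 -m handwheel '{"steps":[[13.5,-8.7,-2,0,0,-13],[13.5,-8.7,-2,0,0,-13],[13.5,-8.7,-2,0,0,-13],[13.5,-8.7,-2,0,0,-13],[13.5,-8.7,-2,0,0,-13],[13.5,-8.7,-2,0,0,-13],[13.5,-8.7,-2,0,0,-13],[13.5,-8.7,-2,0,0,-13]]}'
python3 -c "
from h import *
row([.485,-.15,.31],orient(8))"
```

```text
t: 0.9
ee_pos: [0.4373, -0.2224, 0.2978]
eef_rot: [0.713, 0.701, -0.0, -0.0]
force: [0.9, -0.5, -0.1]
opening: 0.0855
gripper_force: 0.0
row [2.439, 1.552, -0.407] [-0.002, -0.0, -1.486] t 0.9
```

```bash
python3 -m handwheel '{"steps":[[1.2,0.8,-0.2,0,0,-0.7],[2.4,1.5,-0.4,0,0,-1.5],[2.4,1.5,-0.4,0,0,-1.5],[2.4,1.5,-0.4,0,0,-1.5],[2.4,1.5,-0.4,0,0,-1.5],[2.4,1.5,-0.4,0,0,-1.5],[2.4,1.5,-0.4,0,0,-1.5],[2.4,1.5,-0.4,0,0,-1.5]]}'
python3 - <<'E'
from h import *
wrist("dock1")
row([.47,.15,.31],orient(8))
P,a=wcloud("dock1");H=P[...,2]
print("bench",np.percentile(H[H>-.02],[10,25,50]))
m=((H>.026)&(H<.034)).astype(np.uint8)
n,l,st,c=cv2.connectedComponentsWithStats(m)
for k in range(1,n):
    if st[k,4]>150:
        p=P[l==k];print(st[k],p.mean(0).round(4),cv2.minAreaRect(p[:,:2].astype(np.float32)*1000))
E
```

```text
t: 1.7
ee_pos: [0.4827, -0.1542, 0.3096]
eef_rot: [0.658, 0.753, -0.0, -0.0]
force: [0.5, 0.1, -0.0]
opening: 0.0853
gripper_force: 0.0
row [10.102, 0.926, -0.012] [-0.001, 0.0, -0.058] t 1.75
bench [-0.00067868  0.00012625  0.01135225]
[530 124  38  76 604] [ 0.788  -0.1166  0.0283] ((786.8246459960938, -121.2618408203125), (102.69367980957031, 21.606243133544922), 89.90404510498047)
[290 130  64  15 478] [ 0.4804 -0.1263  0.029 ] ((480.2065734863281, -126.47639465332031), (83.31153869628906, 10.004929542541504), 14.420072555541992)
[292 144  64  14 459] [ 0.4856 -0.1434  0.029 ] ((484.9554748535156, -143.84140014648438), (83.94508361816406, 9.98650074005127), 14.519922256469727)
[297 174  61  15 452] [ 0.4957 -0.1845  0.0291] ((495.7707824707031, -185.4420166015625), (83.21484375, 12.207194328308105), 14.700862884521484)
[233 313  29  27 196] [ 0.3998 -0.4374  0.0332] ((406.6409912109375, -438.0097961425781), (25.984060287475586, 53.0623779296875), 65.777587890625)
```

View pics/dock1.png

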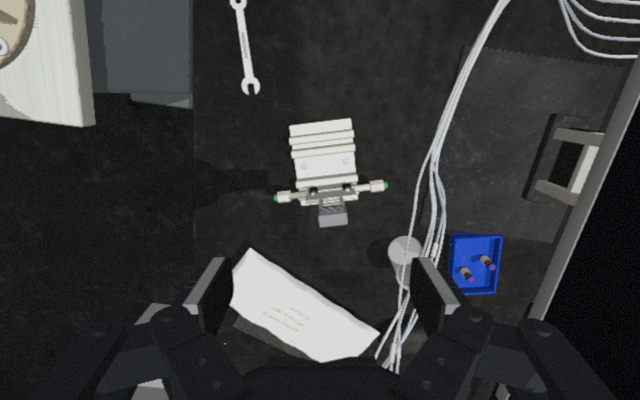

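Wrist view: dock at (322,160), free slot between the two upper rails; centre measured at (0.4826, -0.1352), yaw 14.5°. Next the stand.

```bash
python3 -m handwheel '{"steps":[[1,0.15,0,0,0,0],[2.5,0.4,0.1,0,0,0],[4.1,0.6,0.3,0,0,0],[5.7,0.85,0.5,0,0,0],[7.3,1.1,0.65,0,0,0],[8.5,1.3,0.65,0,0,0],[9,1.35,0.65,0,0,0],[9,1.35,0.65,0,0,0]]}'
python3 - <<'E'
from h import *
wrist("st1")
P,a=wcloud("st1");H=P[...,2]
R=(np.abs(P[...,0]-.485)<.09)&(np.abs(P[...,1]-.14)<.12)
for nm,lo,hi in(("base",.008,.015),("col",.07,.10),("shank+",.120,.132),("barb",.134,.15),("block/post",.146,.154),("gripblk",.176,.186)):
    m=(R&(H>lo)&(H<hi)).astype(np.uint8);n,l,st,c=cv2.connectedComponentsWithStats(m)
    for k in range(1,n):
        if st[k,4]>20:
            p=P[l==k];print(nm,st[k].tolist(),p.mean(0).round(4),[np.round(q,1).tolist() if not np.isscalar(q) else round(q,1) for q in cv2.minAreaRect(p[:,:2].astype(np.float32)*1000)])
v,u=np.nonzero(R&(H>.02));print(u.min(),u.max(),v.min(),v.max())
x0,y0=max(u.min()-10,0),max(v.min()-10,0);c=a["i"][y0:v.max()+10,x0:u.max()+10];f=min(800/c.shape[1],600/c.shape[0]);print(x0,y0,f)
cv2.imwrite("pics/st1c.png",cv2.resize(c,None,fx=f,fy=f,interpolation=cv2.INTER_CUBIC))
E
```

```text
t: 2.55
ee_pos: [0.4867, 0.1215, 0.2901]
eef_rot: [0.657, 0.754, 0.0, -0.0]
force: [-0.4, 0.2, 0.2]
opening: 0.0853
gripper_force: 0.0
base [290, 90, 72, 63, 3724] [0.4844 0.1741 0.0119] [[485.9, 169.5], [90.0, 77.2], 8.1]
base [292, 160, 21, 37, 588] [0.464  0.0886 0.0121] [[465.2, 91.3], [27.6, 50.4], 7.5]
base [340, 162, 19, 35, 444] [0.5301 0.1005 0.012 ] [[528.7, 99.0], [23.8, 48.9], 6.0]
col [331, 145, 50, 15, 466] [0.5251 0.1495 0.0857] [[521.2, 148.3], [53.7, 15.7], 6.6]
col [271, 148, 52, 17, 470] [0.4541 0.1359 0.0856] [[458.5, 134.7], [56.0, 15.5], 11.6]
shank+ [311, 122, 31, 42, 371] [0.4872 0.1586 0.1276] [[485.9, 160.2], [29.0, 37.6], 10.5]
shank+ [312, 186, 29, 6, 98] [0.4932 0.1167 0.127 ] [[492.8, 116.6], [27.6, 5.2], 8.9]
shank+ [341, 192, 18, 18, 133] [0.517  0.1093 0.1284] [[517.3, 107.4], [16.4, 17.4], 5.3]
shank+ [322, 217, 8, 12, 96] [0.4976 0.0806 0.1274] [[497.6, 80.4], [7.1, 13.3], 8.2]
barb [323, 107, 9, 15, 135] [0.4833 0.1868 0.1432] [[483.4, 186.7], [6.9, 11.7], 8.1]
barb [312, 191, 29, 26, 674] [0.4942 0.1061 0.141 ] [[494.6, 104.5], [27.1, 25.0], 7.4]
block/post [319, 201, 15, 15, 175] [0.4946 0.1045 0.1496] [[494.6, 104.2], [13.2, 12.7], 52.9]
gripblk [308, 167, 39, 20, 641] [0.4895 0.1412 0.1791] [[489.6, 140.9], [29.9, 14.5], 11.9]
0 638 0 399
0 0 1.25
```

View pics/st1c.png

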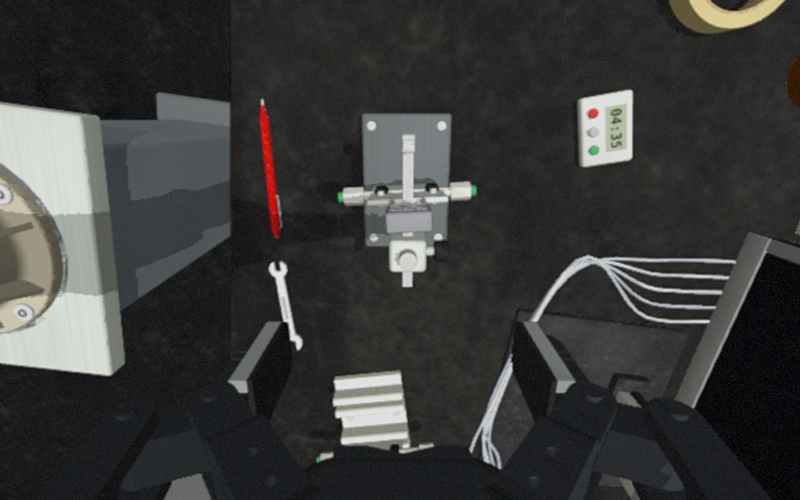

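Wrist view: hook runs up-image along col ~408, barb at (408,143), grip block (408,220), post (407,262) (crop scale 1.25). Post at (494.6,104.2) mm, stand yaw 8.1°, carrier yaw 12°, pin about 37 mm out, barb 77.4–89.1 mm out so bend ≈79.3 mm. Now the clearance path and the approach rows.

```bash
cat > clr.py <<'E'
import numpy as np
from scipy.ndimage import label
def segd(p,a,b):
    a,b=np.array(a),np.array(b);t=np.clip(((p-a)@(b-a))/((b-a)@(b-a)),0,1);return np.linalg.norm(p-a-t[...,None]*(b-a),axis=-1)
SEG=[((-90,0),(0,0),2.5),((0,0),(7.6,16.3),2.5),((7.6,16.3),(-.4,16.3),2.)]
def clr(s,h,th):  # s rel. to bend, mm, deg
    th=np.radians(th);p=np.stack([s,h],-1).astype(float);c=np.inf
    pts=[(0,2.)]+[(z,2.5) for z in(19,24,30,40,60)]
    for z,r in pts:
        q=p+z*np.stack([np.sin(th)+0*s,-np.cos(th)+0*s],-1)
        for a,b,R in SEG:c=np.minimum(c,segd(q,a,b)-r-R)
    return c
if __name__=="__main__":
    S,Hh=np.meshgrid(np.arange(-15,25,.1),np.arange(4.5,30,.1),indexing='ij')
    for th in range(30,75,5):
        C=clr(S,Hh,th);best=-9
        for c in np.arange(2,-1,-.05):
            l,_=label(C>c)
            a,b=l[30:80,20:60],l[-5:,150:]
            if set(a[a>0])&set(b[b>0]):best=c;break
        print(th,round(best,2))
    for th in(45,50,55):
        C=clr(S,Hh,th);print(th)
        for h in range(6,27,1):
            k=round((h-4.5)/.1);ok=np.where(C[:,k]>0)[0];j=C[:350,k].argmax()
            sp=np.split(S[ok,0],np.where(np.diff(ok)>1)[0]+1);print(h,[(x[0].round(1),x[-1].round(1)) for x in sp if len(x)])
E
python3 clr.py; python3 -c "
from h import *
row([.4896,.1409,.21],orient(11.9));row([.4896,.1409,.1655],orient(11.9))"
```

```text
30 -0.45
35 -0.0
40 0.4
45 0.7
50 0.95
55 1.15
60 1.25
65 1.3
70 1.25
45
6 [(np.float64(-15.0), np.float64(-2.2)), (np.float64(7.8), np.float64(24.9))]
7 [(np.float64(-15.0), np.float64(-1.8)), (np.float64(8.3), np.float64(24.9))]
8 [(np.float64(-15.0), np.float64(-1.3)), (np.float64(8.7), np.float64(24.9))]
9 [(np.float64(-11.1), np.float64(-0.8)), (np.float64(9.2), np.float64(24.9))]
10 [(np.float64(-9.8), np.float64(-0.4)), (np.float64(9.7), np.float64(24.9))]
11 [(np.float64(-9.0), np.float64(0.1)), (np.float64(10.1), np.float64(24.9))]
12 [(np.float64(-8.5), np.float64(0.6)), (np.float64(10.6), np.float64(24.9))]
13 [(np.float64(-8.1), np.float64(-2.7)), (np.float64(11.1), np.float64(24.9))]
14 [(np.float64(-7.6), np.float64(-3.7)), (np.float64(11.5), np.float64(24.9))]
15 [(np.float64(-7.1), np.float64(-4.2)), (np.float64(12.0), np.float64(24.9))]
16 [(np.float64(-6.7), np.float64(-4.4)), (np.float64(12.1), np.float64(24.9))]
17 [(np.float64(-6.2), np.float64(-4.4)), (np.float64(12.1), np.float64(24.9))]
18 [(np.float64(-5.7), np.float64(-4.1)), (np.float64(11.8), np.float64(24
[... 2727 characters left out ...]
.float64(24.9))]
17 [(np.float64(-7.2), np.float64(-4.4)), (np.float64(12.1), np.float64(24.9))]
18 [(np.float64(-6.7), np.float64(-4.1)), (np.float64(11.8), np.float64(24.9))]
19 [(np.float64(-6.2), np.float64(-3.4)), (np.float64(11.3), np.float64(24.9))]
20 [(np.float64(-5.8), np.float64(-2.0)), (np.float64(10.2), np.float64(24.9))]
21 [(np.float64(-5.3), np.float64(24.9))]
22 [(np.float64(-4.8), np.float64(24.9))]
23 [(np.float64(-4.4), np.float64(24.9))]
24 [(np.float64(-3.9), np.float64(24.9))]
25 [(np.float64(-3.4), np.float64(24.9))]
26 [(np.float64(-3.1), np.float64(24.9))]
row [0.669, 0.187, 2.672] [-0.001, 0.003, -0.675] t 2.6
row [0.669, 0.187, 4.155] [-0.001, 0.003, -0.675] t 2.6
```

```bash
python3 -m handwheel '{"steps":[[0.3,0.1,0.5,0,0,-0.3],[0.67,0.19,1.2,0,0,-0.68],[0.67,0.19,2,0,0,-0.68],[0.67,0.19,2.7,0,0,-0.68],[0.67,0.19,3.3,0,0,-0.68],[0.67,0.19,3.8,0,0,-0.68],[0.67,0.19,4.1,0,0,-0.68],[0.67,0.19,4.15,0,0,-0.68]]}' 0.5 80
python3 -c "
from h import *
row([.4896,.1409,.1655],orient(11.9));print(observe()['opening'],observe()['force'])"
```

```text
t: 3.4
ee_pos: [0.4894, 0.1392, 0.1647]
eef_rot: [0.631, 0.776, -0.001, -0.001]
force: [0.1, 0.5, 0.1]
opening: 0.0431
gripper_force: 0.0
row [0.054, 0.018, -0.026] [-0.019, 0.001, -0.03] t 3.4
0.04309174723167636 [0.07637002 0.54674627 0.10031475]
```

```bash
python3 -m handwheel '{"steps":[[0.05,0.01,-0.02,0,0,0],[0.05,0.01,-0.02,0,0,0],[0.05,0.01,-0.02,0,0,0],[0.05,0.01,-0.02,0,0,0],[0.05,0.01,-0.02,0,0,0],[0.05,0.01,-0.02,0,0,0],[0.05,0.01,-0.02,0,0,0],[0.05,0.01,-0.02,0,0,0]]}'
python3 -m handwheel '{"steps":[[0,0,0,0,0,0],[0,0,0,0,0,0],[0,0,0,0,0,0],[0,0,0,0,0,0],[0,0,0,0,0,0],[0,0,0,0,0,0],[0,0,0,0,0,0],[0,0,0,0,0,0]]}' 0.2 60
cat >> h.py <<'E'
POST=np.array([.4946,.1042]);YAW=8.1;BEND=.0793
def pose(s,h,th,z0,L=.036,yaw=YAW,ds=0):
    """pin at s mm rel. to bend, h mm over shank line; z0 = TCP z when h=4.5 upright"""
    y=np.radians(YAW);u=np.array([-np.sin(y),np.cos(y)]);R=orient(yaw,th)
    p=np.r_[POST+(BEND+s/1e3)*u,z0-L+(h-4.5)/1e3]-L*R.apply([0,0,1.]);return p,R
def where(z0,L=.036):
    o=observe();R=Rot.from_quat(o["eef_rot"]);zt=R.apply([0,0,1.]);p=o["ee_pos"]+L*zt;y=np.radians(YAW);u=np.array([-np.sin(y),np.cos(y)]);d=p[:2]-POST
    print("pin s %.2f lat %.2f h %.2f tilt %.1f"%(1e3*(d@u-BEND),1e3*(d@[u[1],-u[0]]),1e3*(p[2]-z0+L)+4.5,np.degrees(np.arctan2(zt[:2]@u,-zt[2]))),"F",np.round(o["force"],2),"M",np.round(o["ft_torque"],2),"t",o["t"])
E
python3 -c "
from h import *
o=observe();print(o)
z0=o['ee_pos'][2];where(z0);row(*pose(-42,8.5,0,z0));row(*pose(-27,8.5,0,z0))"
```

```text
t: 4.2
ee_pos: [0.4898, 0.1419, 0.1663]
eef_rot: [0.631, 0.776, -0.0, 0.0]
force: [0.9, -0.3, -0.3]
opening: 0.0429
gripper_force: 0.0
t: 5.0
ee_pos: [0.4898, 0.1419, 0.1664]
eef_rot: [0.631, 0.776, -0.0, 0.0]
force: [-2.3, 0.2, 4.1]
opening: 0.0288
gripper_force: 59.1
{'t': 5.0, 'joints': array([ 1.24478828e-01,  2.29181562e-01, -2.72130457e-01,  1.06949167e+00,
       -1.33678120e-04,  1.48894850e+00]), 'joint_velocities': array([-0.00183586,  0.00090437,  0.00107784,  0.00045291, -0.00060918,
        0.00050907]), 'effort': array([-1.49440421e-01, -3.99104798e+01,  2.79372060e+01, -9.13612526e-01,
        9.19363811e-03, -1.03477465e-03]), 'ee_pos': array([0.48979754, 0.14187197, 0.16640509]), 'eef_rot': array([ 6.30529199e-01,  7.76165527e-01, -4.89028561e-05,  4.57113649e-05]), 'force': array([-2.25940385,  0.20332413,  4.14323364]), 'ft_torque': array([-0.09694547,  0.45164417, -0.03245629]), 'gripper_force': 59.14493467658758, 'opening': 0.02882079397475109}
pin s -41.33 lat 0.55 h 4.50 tilt -0.0 F [-2.26  0.2   4.14] M [-0.1   0.45 -0.03] t 5.0
row [-0.021, -0.02, -0.133] [-0.0, 0.001, 0.62] t 5.0
row [0.478, 0.013, -0.133] [-0.0, 0.001, 0.62] t 5.0
```

```bash
cat >> h.py <<'E'
Z0=.1664;L=.0369;DX=-.001
Y_=np.radians(YAW);U=np.array([-np.sin(Y_),np.cos(Y_)])
def pose(s,h,th,yaw=YAW,lat=0):
    R=orient(yaw,th);pin=np.r_[POST+(BEND+s/1e3)*U+lat/1e3*np.array([U[1],-U[0]]),Z0-L+(h-4.5)/1e3];return pin-R.apply([DX,0,L]),R
def where():
    from clr import clr
    o=observe();R=Rot.from_quat(o["eef_rot"]);p=o["ee_pos"]+R.apply([DX,0,L]);zt=R.apply([0,0,1.]);d=p[:2]-POST
    s,h,th=1e3*(d@U-BEND),1e3*(p[2]-Z0+L)+4.5,np.degrees(np.arctan2(zt[:2]@U,-zt[2]))
    print("pin s %.2f lat %.2f h %.2f tilt %.1f clr %.2f"%(s,1e3*(d@[U[1],-U[0]]),h,th,clr(np.array(s),np.array(h),th)),"F",np.round(o["force"],2),"M",np.round(o["ft_torque"],2),"t",o["t"])
E
python3 -m handwheel '{"steps":[[0,0,-0.03,0,0,0],[0,0,-0.07,0,0,0.2],[0,0,-0.12,0,0,0.4],[0,0,-0.133,0,0,0.62],[0.1,0,-0.133,0,0,0.62],[0.25,0,-0.133,0,0,0.62],[0.4,0.01,-0.133,0,0,0.62],[0.5,0.01,-0.133,0,0,0.62]]}'
python3 -c "
from h import *
where()
row(*pose(-27,8,20));row(*pose(-20,8,40))"
```

```text
t: 5.8
ee_pos: [0.487, 0.1572, 0.1702]
eef_rot: [0.655, 0.755, 0.0, -0.0]
force: [0.6, 0.4, -2.2]
opening: 0.0292
gripper_force: 59.2
pin s -26.77 lat -0.10 h 8.34 tilt 0.0 clr 3.84 F [ 0.59  0.43 -2.18] M [ 0.01 -0.05 -0.04] t 5.8
row [-0.43, 0.003, 0.074] [-0.001, 3.333, 0.005] t 5.8
row [-0.573, 0.003, 0.278] [-0.002, 6.667, 0.005] t 5.8
```

```bash
python3 -c "
from h import *
for k,th in enumerate([6,12,18,24,30,36,42]): row(*pose(-26.5+k*1.2,8-.15*k,th))"
```

```text
row [-0.12, 0.003, 0.015] [-0.0, 1.0, 0.005] t 5.8
row [-0.208, 0.003, 0.036] [-0.001, 2.0, 0.005] t 5.8
row [-0.293, 0.003, 0.071] [-0.001, 3.0, 0.005] t 5.8
row [-0.374, 0.003, 0.119] [-0.001, 4.0, 0.005] t 5.8
row [-0.451, 0.003, 0.18] [-0.001, 5.0, 0.005] t 5.8
row [-0.52, 0.003, 0.252] [-0.002, 6.0, 0.005] t 5.8
row [-0.583, 0.003, 0.335] [-0.002, 7.0, 0.005] t 5.8
```

```bash
python3 -m handwheel '{"steps":[[-0.06,0,0.005,0,0.5,0],[-0.12,0,0.015,0,1,0],[-0.165,0,0.024,0,1.5,0],[-0.208,0,0.036,0,2,0],[-0.25,0,0.053,0,2.5,0],[-0.293,0,0.071,0,3,0],[-0.293,0,0.071,0,3,0],[-0.293,0,0.071,0,3,0]]}'
python3 -c "
from h import *
where()
for k,th in enumerate([21,24,27,30,33,36,39,42]): row(*pose(-23.5+k*.7,7.5-.1*k,th))"
```

```text
t: 6.6
ee_pos: [0.4884, 0.1477, 0.168]
eef_rot: [0.648, 0.746, 0.102, -0.118]
force: [-0.1, -0.1, -2.3]
opening: 0.0289
gripper_force: 59.2
pin s -24.95 lat -0.03 h 7.59 tilt 17.9 clr 3.09 F [-0.1  -0.13 -2.25] M [-0.36 -0.05  0.01] t 6.6
row [-0.021, 0.001, 0.018] [-0.001, 0.513, -0.006] t 6.6
row [-0.064, 0.001, 0.031] [-0.001, 1.013, -0.006] t 6.6
row [-0.107, 0.001, 0.049] [-0.001, 1.513, -0.006] t 6.6
row [-0.149, 0.001, 0.069] [-0.001, 2.013, -0.006] t 6.6
row [-0.191, 0.001, 0.093] [-0.001, 2.513, -0.006] t 6.6
row [-0.232, 0.001, 0.12] [-0.001, 3.013, -0.006] t 6.6
row [-0.272, 0.001, 0.15] [-0.0, 3.513, -0.006] t 6.6
row [-0.311, 0.001, 0.184] [-0.0, 4.013, -0.006] t 6.6
```

```bash
python3 -m handwheel '{"steps":[[-0.021,0,0.018,0,0.5,0],[-0.064,0,0.031,0,1,0],[-0.107,0,0.049,0,1.5,0],[-0.149,0,0.069,0,2,0],[-0.19,0,0.093,0,2.5,0],[-0.232,0,0.12,0,3,0],[-0.272,0,0.15,0,3.5,0],[-0.311,0,0.184,0,4,0]]}'
python3 -c "
from h import *
where()
for s,h,th in [(-17,7,43),(-15,7,43),(-13,7,44),(-11,7,45),(-9.5,7,45),(-8,7.5,45),(-7,8,46),(-7,8.5,47)]: row(*pose(s,h,th))"
```

```text
t: 7.4
ee_pos: [0.4895, 0.1412, 0.1602]
eef_rot: [0.611, 0.706, 0.235, -0.271]
force: [-0.0, -0.5, -2.2]
opening: 0.0289
gripper_force: 59.3
pin s -17.99 lat 0.19 h 7.09 tilt 42.0 clr 2.03 F [-0.02 -0.52 -2.2 ] M [-0.91 -0.12 -0.02] t 7.4
row [0.001, -0.007, 0.024] [-0.004, 0.168, 0.018] t 7.4
row [0.051, -0.007, 0.069] [-0.004, 0.168, 0.018] t 7.4
row [0.079, -0.007, 0.113] [-0.004, 0.334, 0.018] t 7.4
row [0.107, -0.007, 0.158] [-0.004, 0.501, 0.018] t 7.4
row [0.144, -0.007, 0.192] [-0.004, 0.501, 0.018] t 7.4
row [0.192, -0.006, 0.213] [-0.004, 0.501, 0.018] t 7.4
row [0.207, -0.006, 0.223] [-0.004, 0.668, 0.018] t 7.4
row [0.196, -0.006, 0.212] [-0.004, 0.834, 0.018] t 7.4
```

```bash
python3 -m handwheel '{"steps":[[0,0,0.024,0,0.17,0],[0.026,0,0.046,0,0.17,0],[0.051,0,0.069,0,0.17,0],[0.065,0,0.09,0,0.25,0],[0.079,0,0.113,0,0.33,0],[0.095,0,0.135,0,0.42,0],[0.107,0,0.158,0,0.5,0],[0.107,0,0.158,0,0.5,0]]}'
python3 -c "
from h import *
where()
for s,h,th in [(-9.5,7.5,46),(-8.5,8.2,47),(-8,9,48.5),(-7.8,10,50),(-7.5,10.5,52),(-7.3,11,54),(-7.2,11.5,56),(-7,12,58)]: row(*pose(s,h,th))"
```

```text
t: 8.2
ee_pos: [0.4885, 0.1463, 0.1584]
eef_rot: [0.606, 0.698, 0.251, -0.289]
force: [-0.5, 0.9, -1.3]
opening: 0.0289
gripper_force: 59.3
pin s -11.36 lat -0.16 h 6.63 tilt 45.0 clr 2.11 F [-0.55  0.93 -1.31] M [-0.93 -0.1   0.03] t 8.2
row [0.043, 0.005, 0.023] [-0.003, 0.164, -0.004] t 8.2
row [0.062, 0.005, 0.03] [-0.003, 0.33, -0.004] t 8.2
row [0.06, 0.005, 0.024] [-0.002, 0.58, -0.004] t 8.2
row [0.056, 0.005, 0.006] [-0.002, 0.83, -0.005] t 8.2
row [0.032, 0.005, 0.005] [-0.002, 1.164, -0.005] t 8.2
row [0.006, 0.005, 0.003] [-0.002, 1.497, -0.005] t 8.2
row [-0.022, 0.005, -0.001] [-0.002, 1.83, -0.005] t 8.2
row [-0.048, 0.005, 0.0] [-0.002, 2.164, -0.005] t 8.2
```

```bash
python3 -m handwheel '{"steps":[[0.02,0.003,0.01,0,0.1,0],[0.043,0.005,0.023,0,0.17,0],[0.055,0.005,0.027,0,0.25,0],[0.062,0.005,0.03,0,0.33,0],[0.06,0.005,0.024,0,0.58,0],[0.056,0.005,0.006,0,0.83,0],[0.056,0.005,0.006,0,0.83,0],[0.056,0.005,0.006,0,0.83,0]]}'
python3 -c "
from h import *
where()
for s,h,th in [(-7.8,10.3,52),(-7.6,10.7,54),(-7.3,11,56),(-7,11.5,58),(-6.8,12.3,58),(-6.7,13,58),(-6.5,14,58)]: row(*pose(s,h,th))"
```

```text
t: 9.0
ee_pos: [0.4886, 0.1474, 0.1593]
eef_rot: [0.594, 0.684, 0.277, -0.319]
force: [-0.1, 0.3, -1.5]
opening: 0.0289
gripper_force: 59.4
pin s -8.10 lat 0.14 h 9.84 tilt 50.0 clr 1.85 F [-0.14  0.32 -1.54] M [-1.04 -0.18 -0.02] t 9.0
row [-0.025, -0.005, -0.003] [0.0, 0.334, -0.01] t 9.0
row [-0.053, -0.005, -0.005] [0.0, 0.667, -0.01] t 9.0
row [-0.082, -0.004, -0.001] [0.0, 1.0, -0.01] t 9.0
row [-0.106, -0.004, -0.0] [0.001, 1.334, -0.01] t 9.0
row [-0.081, -0.004, -0.012] [0.001, 1.334, -0.01] t 9.0
row [-0.061, -0.005, -0.025] [0.001, 1.334, -0.01] t 9.0
row [-0.031, -0.005, -0.041] [0.001, 1.334, -0.01] t 9.0
```

```bash
python3 -m handwheel '{"steps":[[-0.025,-0.005,-0.003,0,0.33,0],[-0.053,-0.005,-0.005,0,0.67,0],[-0.082,-0.005,-0.001,0,1,0],[-0.106,-0.005,0,0,1.33,0],[-0.093,-0.005,-0.006,0,1.33,0],[-0.081,-0.005,-0.012,0,1.33,0],[-0.061,-0.005,-0.025,0,1.33,0],[-0.061,-0.005,-0.025,0,1.33,0]]}'
python3 -c "
from h import *
where()
for s,h,th in [(-6.4,14,58),(-6.2,15,58),(-6.1,16,58),(-5.8,17,58),(-5.5,18,58),(-4.9,19,58),(-4.1,20,58),(-3,21,58),(-1.5,22,58)]: row(*pose(s,h,th))"
```

```text
t: 9.8
ee_pos: [0.4887, 0.1461, 0.1593]
eef_rot: [0.573, 0.661, 0.318, -0.365]
force: [0.7, -0.6, -2.2]
opening: 0.0289
gripper_force: 59.3
pin s -6.29 lat 0.11 h 13.86 tilt 57.9 clr 2.29 F [ 0.74 -0.55 -2.24] M [-1.15 -0.18  0.04] t 9.8
row [-0.0, -0.003, -0.006] [0.003, 0.016, 0.012] t 9.8
row [0.032, -0.003, -0.018] [0.003, 0.016, 0.012] t 9.8
row [0.062, -0.003, -0.032] [0.003, 0.016, 0.012] t 9.8
row [0.095, -0.003, -0.042] [0.003, 0.016, 0.012] t 9.8
row [0.129, -0.003, -0.051] [0.003, 0.016, 0.012] t 9.8
row [0.168, -0.003, -0.052] [0.003, 0.016, 0.012] t 9.8
row [0.21, -0.003, -0.047] [0.003, 0.016, 0.012] t 9.8
row [0.258, -0.003, -0.034] [0.003, 0.016, 0.012] t 9.8
row [0.313, -0.003, -0.009] [0.003, 0.016, 0.012] t 9.8
```

```bash
python3 -m handwheel '{"steps":[[0,0,-0.006,0,0,0],[0.015,0,-0.012,0,0,0],[0.032,0,-0.018,0,0,0],[0.047,0,-0.025,0,0,0],[0.062,0,-0.032,0,0,0],[0.062,0,-0.032,0,0,0],[0.062,0,-0.032,0,0,0],[0.062,0,-0.032,0,0,0]]}'
python3 -c "
from h import *
where()
for s,h,th in [(-6,16.3,58),(-5.5,16.3,58),(-5,16.3,58),(-4.5,16.3,58)]: row(*pose(s,h,th))"
```

```text
t: 10.6
ee_pos: [0.4886, 0.146, 0.1608]
eef_rot: [0.573, 0.661, 0.318, -0.366]
force: [0.9, -0.0, -2.3]
opening: 0.029
gripper_force: 59.3
pin s -6.28 lat -0.04 h 15.42 tilt 58.0 clr 1.65 F [ 0.85 -0.01 -2.26] M [-1.08 -0.17 -0.01] t 10.6
row [0.029, 0.001, -0.008] [0.0, 0.007, -0.0] t 10.6
row [0.038, 0.001, 0.006] [0.0, 0.007, -0.0] t 10.6
row [0.047, 0.001, 0.02] [0.0, 0.007, -0.0] t 10.6
row [0.055, 0.001, 0.034] [0.0, 0.007, -0.0] t 10.6
```

```bash
python3 -m handwheel '{"steps":[[0.015,0,-0.004,0,0,0],[0.029,0,-0.008,0,0,0],[0.034,0,-0.001,0,0,0],[0.038,0,0.006,0,0,0],[0.042,0,0.013,0,0,0],[0.047,0,0.02,0,0,0],[0.047,0,0.02,0,0,0],[0.047,0,0.02,0,0,0]]}'
python3 -c "
from h import *
where()
for s,h,th in [(-4.5,16.3,58),(-4,16.3,58)]: row(*pose(s,h,th))"
python3 -m handwheel '{"steps":[[0,0,0,0,0,0],[0.004,0,0.007,0,0,0],[0.004,0,0.007,0,0,0],[0.008,0,0.014,0,0,0],[0.008,0,0.014,0,0,0],[0.008,0,0.014,0,0,0],[0.008,0,0.014,0,0,0],[0.008,0,0.014,0,0,0]]}'
python3 -c "
from h import *
where()"
```

```text
t: 11.4
ee_pos: [0.4884, 0.1473, 0.1617]
eef_rot: [0.573, 0.661, 0.318, -0.366]
force: [0.0, -0.3, -1.3]
opening: 0.029
gripper_force: 59.3
pin s -4.99 lat -0.07 h 16.31 tilt 58.0 clr 0.59 F [ 0.02 -0.26 -1.33] M [-1.11 -0.14 -0.  ] t 11.4
row [0.007, 0.002, 0.014] [-0.0, 0.008, -0.0] t 11.4
row [0.016, 0.002, 0.028] [-0.0, 0.008, -0.0] t 11.4
t: 12.2
ee_pos: [0.4883, 0.1478, 0.1617]
eef_rot: [0.573, 0.661, 0.318, -0.366]
force: [0.6, -0.1, -2.3]
opening: 0.0289
gripper_force: 59.3
pin s -4.52 lat -0.06 h 16.30 tilt 58.0 clr 0.12 F [ 0.57 -0.13 -2.31] M [-1.15 -0.16 -0.02] t 12.2
```

```bash
for i in 1; do python3 -m handwheel '{"steps":[[0,0,0,0,0,0],[0.003,0,0.006,0,0,0],[0.003,0,0.006,0,0,0],[0.007,0,0.011,0,0,0],[0.007,0,0.011,0,0,0],[0.007,0,0.011,0,0,0],[0.007,0,0.011,0,0,0],[0.007,0,0.011,0,0,0]]}' >/dev/null;  python3 -c "
from h import *
where()"; done
python3 -m handwheel '{"steps":[[0,0,0,0,0,0],[0.003,0,0.006,0,0,0],[0.003,0,0.006,0,0,0],[0.007,0,0.011,0,0,0],[0.007,0,0.011,0,0,0],[0.007,0,0.011,0,0,0],[0.007,0,0.011,0,0,0],[0.007,0,0.011,0,0,0]]}' >/dev/null;  python3 -c "
from h import *
where()"
```

```text
pin s -4.21 lat -0.01 h 16.30 tilt 57.9 clr -0.19 F [ 0.05 -0.89 -1.43] M [-1.3  -0.14  0.06] t 13.0
pin s -3.93 lat 0.02 h 16.29 tilt 57.9 clr -0.47 F [ 0.43 -5.85  0.06] M [-1.59 -0.12  0.18] t 13.8
```

```bash
python3 -c "
from h import *
for s,h,th in [(-5,16.3,58),(-5.5,16.5,58),(-5.4,17,58),(-5.2,18,58),(-4.6,19,58),(-3.8,20,58),(-2.8,21,58),(-1.3,22,58)]: row(*pose(s,h,th))"
```

```text
row [-0.02, -0.001, -0.03] [0.002, 0.01, 0.001] t 13.8
row [-0.023, -0.001, -0.048] [0.002, 0.01, 0.001] t 13.8
row [-0.007, -0.001, -0.054] [0.002, 0.01, 0.001] t 13.8
row [0.024, -0.0, -0.066] [0.002, 0.01, 0.001] t 13.8
row [0.063, -0.0, -0.067] [0.002, 0.01, 0.001] t 13.8
row [0.106, -0.0, -0.062] [0.002, 0.01, 0.001] t 13.8
row [0.152, -0.0, -0.051] [0.002, 0.01, 0.001] t 13.8
row [0.206, -0.0, -0.027] [0.002, 0.01, 0.001] t 13.8
```

```bash
python3 -m handwheel '{"steps":[[-0.02,0,-0.03,0,0,0],[-0.025,0,-0.05,0,0,0],[-0.02,0,-0.055,0,0,0],[-0.01,0,-0.056,0,0,0],[0.01,0,-0.062,0,0,0],[0.024,0,-0.068,0,0,0],[0.024,0,-0.068,0,0,0],[0.024,0,-0.068,0,0,0]]}'
python3 -c "
from h import *
where()
for s,h,th in [(-5,18.4,58),(-4.5,19,58),(-3.8,20,58),(-2.8,21,58),(-1.3,22,58),(.5,22.5,58),(3,22.5,58)]: row(*pose(s,h,th))"
```

```text
t: 14.6
ee_pos: [0.4884, 0.1472, 0.1635]
eef_rot: [0.573, 0.661, 0.318, -0.366]
force: [-0.1, 0.5, -1.8]
opening: 0.0291
gripper_force: 59.5
pin s -5.07 lat -0.04 h 18.05 tilt 58.0 clr 0.99 F [-0.12  0.45 -1.82] M [-1.17 -0.16  0.04] t 14.6
row [0.01, 0.001, -0.004] [0.0, 0.008, 0.001] t 14.6
row [0.036, 0.001, -0.001] [0.0, 0.008, 0.001] t 14.6
row [0.077, 0.001, 0.001] [0.0, 0.008, 0.001] t 14.6
row [0.123, 0.001, 0.012] [0.0, 0.008, 0.001] t 14.6
row [0.177, 0.001, 0.037] [0.0, 0.008, 0.001] t 14.6
row [0.223, 0.002, 0.079] [0.0, 0.008, 0.001] t 14.6
row [0.268, 0.002, 0.149] [0.0, 0.008, 0.001] t 14.6
```

```bash
python3 -m handwheel '{"steps":[[0.01,0,-0.004,0,0,0],[0.036,0,-0.001,0,0,0],[0.056,0,0,0,0,0],[0.077,0,0.001,0,0,0],[0.1,0,0.006,0,0,0],[0.123,0,0.012,0,0,0],[0.123,0,0.012,0,0,0],[0.123,0,0.012,0,0,0]]}'
python3 -c "
from h import *
where()
for s,h,th in [(-1.3,22,58),(.5,22.5,58),(3,22.5,58),(8,23,58),(16,24,58),(30,26,58),(45,28,58)]: row(*pose(s,h,th))"
```

```text
t: 15.4
ee_pos: [0.4881, 0.1495, 0.1664]
eef_rot: [0.573, 0.661, 0.318, -0.366]
force: [-0.4, -0.1, -2.0]
opening: 0.029
gripper_force: 59.5
pin s -2.80 lat -0.04 h 20.96 tilt 58.0 clr 1.24 F [-0.36 -0.05 -1.95] M [-1.15 -0.19  0.03] t 15.4
row [0.055, 0.001, 0.024] [0.0, 0.008, 0.001] t 15.4
row [0.101, 0.002, 0.066] [0.0, 0.008, 0.001] t 15.4
row [0.145, 0.002, 0.137] [0.0, 0.008, 0.001] t 15.4
row [0.248, 0.002, 0.269] [0.0, 0.008, 0.001] t 15.4
row [0.418, 0.002, 0.477] [0.0, 0.008, 0.001] t 15.4
row [0.722, 0.002, 0.838] [0.0, 0.008, 0.001] t 15.4
row [1.043, 0.002, 1.226] [0.0, 0.008, 0.001] t 15.4
```

Past the nose with no contact; out over the barb.

```bash
python3 -m handwheel '{"steps":[[0.055,0,0.024,0,0,0],[0.101,0,0.066,0,0,0],[0.145,0,0.137,0,0,0],[0.248,0,0.269,0,0,0],[0.418,0,0.477,0,0,0],[0.722,0,0.838,0,0,0],[1.043,0,1.226,0,0,0],[1.043,0,1.226,0,0,0]]}'
python3 -c "
from h import *
where()
for s,h,th in [(50,40,45),(55,60,25),(55,80,0)]: row(*pose(s,h,th))"
```

```text
t: 16.2
ee_pos: [0.4803, 0.1986, 0.1739]
eef_rot: [0.572, 0.661, 0.317, -0.366]
force: [0.5, -0.3, -1.8]
opening: 0.0291
gripper_force: 59.5
pin s 46.90 lat -0.91 h 28.44 tilt 58.0 clr 36.64 F [ 0.47 -0.26 -1.83] M [-1.17 -0.15  0.07] t 16.2
row [0.656, 0.029, -0.078] [-0.016, -2.16, 0.017] t 16.2
row [1.699, 0.03, -0.113] [-0.013, -5.494, 0.02] t 16.2
row [2.627, 0.032, -0.077] [-0.009, -9.66, 0.023] t 16.2
```

```bash
python3 -m handwheel '{"steps":[[0.4,0,-0.05,0,-1,0],[0.7,0,-0.08,0,-2.2,0],[1.1,0,-0.1,0,-3.5,0],[1.4,0,-0.1,0,-4.7,0],[1.75,0,-0.1,0,-6,0],[2.05,0,-0.1,0,-7.2,0],[2.35,0,-0.09,0,-8.4,0],[2.6,0,-0.08,0,-9.66,0]]}'
python3 -c "
from h import *
where()
row([.40,.19,.235],orient(14.5));row([.4826,-.1352,.235],orient(14.5))"
```

```text
t: 17.0
ee_pos: [0.4756, 0.2359, 0.2423]
eef_rot: [0.655, 0.755, -0.001, 0.002]
force: [1.0, 0.3, -1.9]
opening: 0.0291
gripper_force: 59.4
pin s 52.65 lat -0.18 h 80.42 tilt -0.2 clr 39.98 F [ 0.96  0.26 -1.86] M [-0.03 -0.02 -0.03] t 17.0
row [-1.16, -2.711, 0.243] [0.019, 0.042, -1.068] t 17.0
row [-12.28, -1.511, 0.292] [0.019, 0.042, -1.068] t 17.0
```

```bash
python3 -m handwheel '{"steps":[[0,0,-1,0,0,0],[0,0,-2,0,0,0],[-0.5,-0.1,-2.26,0.02,0.04,-0.2],[-1.6,-0.2,-2.26,0.02,0.04,-0.4],[-2.8,-0.35,-2.26,0.02,0.04,-0.6],[-4,-0.5,-2.26,0.02,0.04,-0.8],[-5,-0.6,-2.26,0.02,0.04,-1],[-5.5,-0.7,-2.26,0.02,0.04,-1.07]]}'
python3 -c "
from h import *
print(observe()['force']);row([.48235,-.1342,.27],orient(14.5))"
```

```text
t: 17.8
ee_pos: [0.4777, 0.0675, 0.3084]
eef_rot: [0.613, 0.79, 0.0, -0.003]
force: [0.7, -1.1, -2.3]
opening: 0.0292
gripper_force: 59.8
[ 0.69424887 -1.14069396 -2.33404394]
row [-6.555, -1.522, 1.251] [-0.028, -0.047, -0.012] t 17.8
```

```bash
python3 -m handwheel '{"steps":[[-0.6,-0.15,0,0,0,0],[-1.6,-0.4,0,0,0,0],[-2.8,-0.65,0,0,0,0],[-4,-0.95,0,0,0,0],[-5.2,-1.2,0.3,0,0,0],[-6,-1.4,0.7,0,0,0],[-6.5,-1.52,1,0,0,0],[-6.5,-1.52,1,0,0,0]]}'
python3 -m handwheel '{"steps":[[0,0,0,0,0,0],[0,0,0,0,0,0],[0,0,0,0,0,0],[0,0,0,0,0,0],[0,0,0,0,0,0],[0,0,0,0,0,0],[0,0,0,0,0,0],[0,0,0,0,0,0]]}'
python3 - <<'E'
from h import *
wrist("d2");row([.48235,-.1342,.175],orient(14.5))
P,a=wcloud("d2");H=P[...,2];o=observe();p0=o["ee_pos"]
R=(np.hypot(P[...,0]-p0[0],P[...,1]-p0[1])<.09)&(a["d"]>.05)
for lo,hi in((.08,.13),(.13,.16),(.16,.22)):
    m=(R&(H>lo)&(H<hi)).astype(np.uint8);n,l,st,c=cv2.connectedComponentsWithStats(m)
    for k in range(1,n):
        if st[k,4]>80:
            p=P[l==k];print(lo,st[k].tolist(),p.mean(0).round(4),np.round(cv2.minAreaRect(p[:,:2].astype(np.float32)*1000)[0],1))
m=((H>.026)&(H<.034)).astype(np.uint8);n,l,st,c=cv2.connectedComponentsWithStats(m)
for k in range(1,n):
    if st[k,4]>150: p=P[l==k];print("rail",st[k].tolist(),p.mean(0).round(4),cv2.minAreaRect(p[:,:2].astype(np.float32)*1000))
E
```

```text
t: 18.6
ee_pos: [0.482, -0.1317, 0.2761]
eef_rot: [0.613, 0.79, 0.0, -0.004]
force: [0.8, 0.6, -1.4]
opening: 0.029
gripper_force: 59.8
t: 19.4
ee_pos: [0.4829, -0.1306, 0.2779]
eef_rot: [0.612, 0.791, 0.001, -0.002]
force: [0.0, 1.1, -2.1]
opening: 0.0291
gripper_force: 59.8
row [-0.123, -0.041, 3.427] [-0.018, -0.04, 0.003] t 19.45
0.08 [309, 234, 28, 6, 114] [ 0.5006 -0.1916  0.0996] [ 500.7 -192.1]
0.13 [307, 247, 32, 9, 285] [ 0.4996 -0.1874  0.1423] [ 499.7 -188. ]
0.16 [237, 195, 166, 31, 3815] [ 0.482  -0.1289  0.1956] [ 482.5 -130.8]
rail [510, 17, 74, 53, 472] [0.6943 0.0751 0.0302] ((686.5146484375, 63.83592224121094), (83.61308288574219, 39.251407623291016), 27.676021575927734)
rail [286, 156, 68, 9, 535] [ 0.4801 -0.1264  0.029 ] ((479.9547424316406, -126.37325286865234), (83.1126937866211, 10.015106201171875), 14.515491485595703)
rail [528, 167, 57, 76, 786] [ 0.7888 -0.1069  0.0282] ((792.6373291015625, -110.05274963378906), (34.18766403198242, 106.0605239868164), 0.8977437615394592)
rail [287, 171, 67, 8, 526] [ 0.4851 -0.1434  0.0289] ((485.1654052734375, -143.8112335205078), (82.76991271972656, 9.727970123291016), 14.453631401062012)
```

View pics/d2.png

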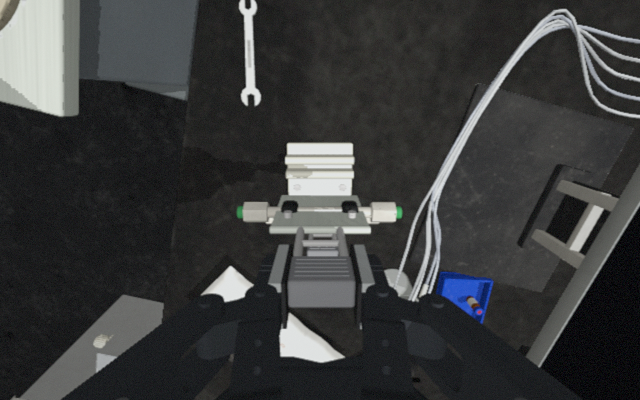

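Wrist view: carrier square in the gripper, column at row ~212 (237–403), above the free slot (rails at rows 160/175). Check the plate's face in the tool frame for offset and tilt.

Run:
```python
from h import *
P,a=wcloud("d2");o=observe();R=Rot.from_quat(o["eef_rot"]).as_matrix();Q=(P-o["ee_pos"])@R*1000
m=(np.abs(Q[...,1])<32)&(Q[...,2]>20)&(Q[...,2]<125)&(np.abs(Q[...,0])<25)
for z in range(20,125,5):
    k=m&(Q[...,2]>z)&(Q[...,2]<=z+5)
    if k.sum()>5:print(z,k.sum(),np.percentile(Q[k][:,0],[10,50,90]).round(1),Q[k][:,1].min().round(1),Q[k][:,1].max().round(1))
m=(np.abs(Q[...,1])>42)&(np.abs(Q[...,1])<62)&(Q[...,2]>70)&(Q[...,2]<105)&(np.abs(Q[...,0])<25)
for sg in(-1,1):
    k=m&(Q[...,1]*sg>0);q=Q[k];print("nut",q.mean(0).round(1),q.min(0).round(1),q.max(0).round(1))
```

```text
20 75 [-0.1  0.8  1.4] -14.1 15.3
25 76 [-0.3  0.8  1.4] -14.5 15.0
30 113 [-1.3  0.3  1.4] -14.2 15.2
35 264 [-2.7 -0.   1. ] -14.5 15.1
40 57 [-0.2  0.8  1.4] -14.5 15.1
45 57 [-0.3  0.8  1.4] -14.7 14.9
50 546 [-2.3 -0.5  1.1] -31.9 32.0
55 395 [-0.   1.2  1.6] -31.5 32.0
60 291 [0.9 1.3 1.6] -31.8 31.5
65 319 [0.9 1.3 3.1] -31.3 31.6
70 267 [1.  1.4 4.8] -31.7 31.1
75 268 [0.9 1.5 4.6] -31.6 31.5
80 369 [1.1 2.2 6. ] -32.0 31.9
85 190 [2.2 2.9 6.3] -31.7 32.0
90 97 [1.1 1.5 6.3] -31.3 30.7
95 114 [1.  1.3 1.6] -31.6 31.0
100 111 [1.  1.3 1.6] -31.6 31.1
105 141 [1.  1.3 1.6] -32.0 30.9
110 152 [1.  1.3 1.7] -31.7 30.7
115 140 [1.  1.3 1.6] -31.9 31.1
120 16 [0.9 1.  1.1] -10.3 29.0
nut [  1.2 -50.   81.4] [ -7.5 -60.2  78.1] [  7.1 -42.   87.5]
nut [ 0.6 49.8 82.9] [-7.5 42.1 78.7] [ 6.5 59.7 89.1]
```

```bash
python3 -c "
from h import *
for z in(.16,.136,.130):row([.48226,-.13394,z],orient(14.5))"
```

```text
row [-0.116, -0.041, 3.927] [-0.018, -0.04, 0.003] t 19.45
row [-0.12, -0.04, 4.727] [-0.018, -0.04, 0.003] t 19.45
row [-0.12, -0.039, 4.927] [-0.018, -0.04, 0.003] t 19.45
```

```bash
python3 -m handwheel '{"steps":[[-0.12,-0.04,0.4,-0.02,-0.04,0],[-0.12,-0.04,1,-0.02,-0.04,0],[-0.12,-0.04,1.7,-0.02,-0.04,0],[-0.12,-0.04,2.4,-0.02,-0.04,0],[-0.12,-0.04,3.1,-0.02,-0.04,0],[-0.12,-0.04,3.6,-0.02,-0.04,0],[-0.12,-0.04,3.9,-0.02,-0.04,0],[-0.12,-0.04,3.9,-0.02,-0.04,0]]}'
python3 -m handwheel '{"steps":[[0,0,0,0,0,0],[0,0,0,0,0,0],[0,0,0,0,0,0],[0,0,0,0,0,0],[0,0,0,0,0,0],[0,0,0,0,0,0],[0,0,0,0,0,0],[0,0,0,0,0,0]]}'
python3 -c "
from h import *
for z in(.16,.140,.131):row([.48226,-.13394,z],orient(14.5))"
```

```text
t: 20.25
ee_pos: [0.4815, -0.1337, 0.1597]
eef_rot: [0.612, 0.791, -0.0, -0.001]
force: [-0.8, 0.5, -1.2]
opening: 0.0293
gripper_force: 59.7
t: 21.05
ee_pos: [0.4823, -0.134, 0.1608]
eef_rot: [0.612, 0.791, 0.0, 0.0]
force: [-1.0, -0.3, -2.1]
opening: 0.0292
gripper_force: 59.7
row [0.003, -0.001, 0.027] [0.002, -0.0, 0.003] t 21.05
row [0.003, -0.001, 0.694] [0.002, -0.0, 0.003] t 21.05
row [0.003, -0.001, 0.994] [0.002, -0.0, 0.003] t 21.05
```

```bash
python3 -m handwheel '{"steps":[[0,0,0.1,0,0,0],[0,0,0.2,0,0,0],[0,0,0.3,0,0,0],[0,0,0.4,0,0,0],[0,0,0.5,0,0,0],[0,0,0.6,0,0,0],[0,0,0.7,0,0,0],[0,0,0.7,0,0,0]]}'
python3 -c "
from h import *
row([.48226,-.13394,.1315],orient(14.5))"
```

```text
t: 21.85
ee_pos: [0.482, -0.1339, 0.1393]
eef_rot: [0.612, 0.791, 0.0, -0.0]
force: [-0.4, 0.2, -2.2]
opening: 0.0289
gripper_force: 59.8
row [-0.003, 0.007, 0.261] [-0.004, -0.005, 0.003] t 21.85
```

Inside the slot without contact. Slowly down.

```bash
python3 -m handwheel '{"steps":[[0,0,0.04,0,0,0],[0,0,0.08,0,0,0],[0,0,0.12,0,0,0],[0,0,0.16,0,0,0],[0,0,0.19,0,0,0],[0,0,0.22,0,0,0],[0,0,0.24,0,0,0],[0,0,0.24,0,0,0]]}'
python3 -m handwheel '{"steps":[[0,0,0.01,0,0,0],[0,0,0.02,0,0,0],[0,0,0.02,0,0,0],[0,0,0.02,0,0,0],[0,0,0.02,0,0,0],[0,0,0.02,0,0,0],[0,0,0.02,0,0,0],[0,0,0.02,0,0,0]]}'
```

```text
t: 22.65
ee_pos: [0.4823, -0.134, 0.1325]
eef_rot: [0.612, 0.791, 0.0, -0.0]
force: [0.6, -0.5, -1.9]
opening: 0.0285
gripper_force: 59.8
t: 23.45
ee_pos: [0.4824, -0.134, 0.132]
eef_rot: [0.612, 0.791, 0.0, 0.0]
force: [-0.2, 0.3, -1.4]
opening: 0.0293
gripper_force: 59.8
```

```bash
python3 -m handwheel '{"steps":[[0,0,0.01,0,0,0],[0,0,0.02,0,0,0],[0,0,0.02,0,0,0],[0,0,0.02,0,0,0],[0,0,0.02,0,0,0],[0,0,0.02,0,0,0],[0,0,0.02,0,0,0],[0,0,0.02,0,0,0]]}'
python3 -m handwheel '{"steps":[[0,0,0.007,0,0,0],[0,0,0.015,0,0,0],[0,0,0.015,0,0,0],[0,0,0.015,0,0,0],[0,0,0.015,0,0,0],[0,0,0.015,0,0,0],[0,0,0.015,0,0,0],[0,0,0.015,0,0,0]]}'
```

```text
t: 24.25
ee_pos: [0.4824, -0.1341, 0.1315]
eef_rot: [0.612, 0.791, 0.0, 0.0]
force: [-0.9, 0.2, 1.3]
opening: 0.0288
gripper_force: 60.1
t: 25.05
ee_pos: [0.4824, -0.1342, 0.1315]
eef_rot: [0.612, 0.791, 0.0, 0.0]
force: [-1.6, -0.0, 4.9]
opening: 0.029
gripper_force: 60.7
```

Seated (force reversed to +5 N at the floor). Ease off and release.

```bash
python3 -m handwheel '{"steps":[[0,0,-0.015,0,0,0],[0,0,-0.015,0,0,0],[0,0,-0.015,0,0,0],[0,0,-0.015,0,0,0],[0,0,-0.015,0,0,0],[0,0,-0.015,0,0,0],[0,0,-0.015,0,0,0],[0,0,-0.015,0,0,0]]}' - 20
python3 -m handwheel '{"steps":[[0,0,0,0,0,0],[0,0,0,0,0,0],[0,0,0,0,0,0],[0,0,0,0,0,0],[0,0,0,0,0,0],[0,0,0,0,0,0],[0,0,0,0,0,0],[0,0,0,0,0,0]]}' 0.55
python3 -m handwheel '{"steps":[[0,0,-0.2,0,0,0],[0,0,-0.6,0,0,0],[0,0,-1.2,0,0,0],[0,0,-2,0,0,0],[0,0,-3,0,0,0],[0,0,-4,0,0,0],[0,0,-5,0,0,0],[0,0,-5,0,0,0]]}'
python3 - <<'E'
from h import *
wrist("d3");P,a=wcloud("d3");H=P[...,2]
c=np.array([.48256,-.1351]);y=np.radians(14.5);V=np.array([np.cos(y),np.sin(y)]);Un=np.array([-np.sin(y),np.cos(y)])
d=P[...,:2]-c;A=d@Un*1000;B=d@V*1000
for lo in(.035,.045,.055,.065,.09,.1,.11,.12,.13):
    k=(abs(A)<15)&(abs(B)<31)&(H>lo)&(H<lo+.01)
    if k.sum()>5:print(lo,k.sum(),np.percentile(A[k],[10,50,90]).round(1),B[k].min().round(1),B[k].max().round(1),H[k].max().round(4))
k=(abs(A)<15)&(H>.13)&(abs(B)<40);print("blk",H[k].max(),A[k].mean(),B[k].mean(),cv2.minAreaRect(P[k][:,:2].astype(np.float32)*1000))
E
```

```text
t: 25.85
ee_pos: [0.4824, -0.1341, 0.1315]
eef_rot: [0.612, 0.791, 0.0, 0.0]
force: [-1.5, -0.4, 3.5]
opening: 0.0291
gripper_force: 60.5
t: 26.65
ee_pos: [0.4824, -0.134, 0.1314]
eef_rot: [0.612, 0.791, 0.0, 0.0]
force: [-0.1, -0.8, 0.8]
opening: 0.0468
gripper_force: 0.0
t: 27.45
ee_pos: [0.4843, -0.1349, 0.287]
eef_rot: [0.612, 0.791, 0.001, 0.004]
force: [-0.2, -0.9, 0.2]
opening: 0.0468
gripper_force: 0.0
0.035 49 [3.8 4.2 7.4] -29.8 30.0 0.0449
0.045 177 [2.3 3.3 6.7] -30.9 30.4 0.0547
0.055 125 [2.1 2.5 5.4] -29.9 30.8 0.065
0.065 115 [2.1 2.4 2.7] -30.9 30.8 0.075
0.09 59 [0.9 1.6 2.2] -15.4 14.2 0.0996
0.12 61 [6.7 7.5 7.7] -14.8 13.9 0.13
0.13 83 [6.8 7.4 7.7] -15.4 13.7 0.1399
blk 0.3590366747071303 7.551039319567658 -0.3262562021759288 ((482.2212219238281, -133.7801513671875), (79.98570251464844, 27.265161514282227), 14.52790355682373)
```

View pics/d3.png

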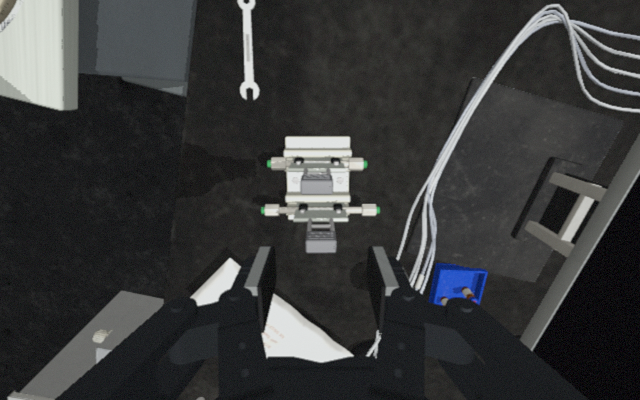

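The carrier stands at (318,170) in the free slot, upright and centred (plate face 2.4 mm from the middle, block face at 7.4 mm); the docked carrier, spanner and beaker look undisturbed. Let the arm come to rest and hand in.

```bash
python3 -m handwheel '{"steps":[[0,0,0,0,0,0],[0,0,0,0,0,0],[0,0,0,0,0,0],[0,0,0,0,0,0],[0,0,0,0,0,0],[0,0,0,0,0,0],[0,0,0,0,0,0],[0,0,0,0,0,0]]}'
python3 -c "
from workcell import *
print(close_job())"
```

```text
t: 28.3
ee_pos: [0.4823, -0.134, 0.2814]
eef_rot: [0.612, 0.791, 0.0, 0.0]
force: [-0.5, -0.3, 0.4]
opening: 0.0471
gripper_force: 0.0
the job is handed in; nothing more can be done
None
```

The carrier is off the barbed hook and stands released in the free slot, upright and on the floor by the last camera check; the job was handed in at 28.3 s, with the highest measured force against the hook about 6 N, though `close_job()` returned no verdict.

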